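Gauge a lock cylinder under full load

ROBOT

A 6-joint arm with a two-finger parallel gripper is mounted at the origin on a cart in front of the work surface, level with it; the furniture and walls round the work are solid. World frame = base frame: x ahead of the robot, y to its left, z up, the work surface at z = 0. Lengths are in m, angles in rad, forces in N, time in s.
With the tool pointing down it reaches from about 0.3 to 0.775 m from the base axis. Payload 14.6 kg.
Tool frame: the origin (TCP) lies on the centre line of the jaws, within the pads' length; the fingertips stand 8 mm ahead of it and the grasp point (between the pads) lies 11 mm behind it; z points along the fingers, y is the line along which they close (so a half turn about z gives the same grasp; the last joint's range is limited). The gripper opens to 85 mm and grips with 20 to 120 N. Pads are 22 mm wide; open, the fingers measure 114 mm over their backs; the gripper's body (76 mm by 85 mm) begins 54 mm behind the grasp point. The pads swing forward as they close: fully open they stand 13 mm farther back than shut.
Start: joints at [-1.193, 0.3, 1.521, -0, 1.321, -0.067], TCP at [0.237, -0.496, 0.214] pointing down, gripper open.
Joint ranges: [-3.03, 3.03], [-0.79, 2.21], [0.23, 2.52], [-1.04, 4.18], [0, 3.07], [-2.55, 2.55]. Speed limits (rad/s): [2.22, 2.22, 2.57, 3.14, 3.14, 3.14].

INTERFACE

Orientations are given as a rotation vector (axis times angle).
In Python, from rig import env gives the robot as it stands. The module is installed in compiled form; this text tells all that it offers.
- The arm moves only by the shell command python3 -m crank 'ROWS' [OPENING]. ROWS is JSON, a list of rows, each a list of 6 numbers: the shift along the world's x, y, z in units of 0.15 m (1.0 is 0.15 m), then the turn, a rotation vector about the world's x, y, z in units of 180 degrees (1.0 is 180 degrees). In form: [[dx, dy, dz, ax, ay, az], ...]. A call has 1 to 20 rows; each row is the pose to reach, as a shift and turn from the pose commanded when the call began, turning the shorter way round; what a row does not reach only later rows make up. A row lasts 1/8 s, in which the tool goes at most 62.5 mm and 10.7 degrees, less where a joint would pass 70% of its speed; a pose out of reach is approached as far as the arm can. A call with a number of a shift or a turn outside -1 to 1 is refused whole. A call with a gripper value outside its range is refused whole. OPENING is the opening, from 0 (shut) to 1 (fully open), set as the call begins (- or left out, the last holds). The fingers move at their own pace and stop on an object; the grip force is fixed at half the most. Time passes only in rows, so rows that repeat a pose let the fingers close. It gives the time, the measured TCP pose, the force, the opening and the grip force at its end, in the units of the state.
- env.sense(): the state, without advancing time (a new reading comes with each control period).
- env.read_camera(name): name is "scene" or "top" or "wrist"; returns the picture (384x512x3 uint8, red, green, blue); there is no depth.
- env.get_calibration(name): a dict with "camera_matrix" (3x3 intrinsics, pixels), "k1" (the pictures are not rectified: a ray, as slopes to the right and down, at radius r is drawn at 1 + k1 r^2 times it, then the intrinsics apply), "rvec" (rotation vector, rad) and "tvec" (3), from world to camera coordinates, as OpenCV has them. Camera axes: x right, y down, z forward; pixel columns grow to the right and rows downward; lengths in m; the calibration is good to about 2 mm. A picture is of the moment at which its call begins: read the wrist's pose just before it. get_calibration takes no time and is no camera call; for the wrist camera it gives the pose at the moment of the call.
- env.hand_in(): hands the job in; it is judged then, once.
The state is a dict: "time": time; "joints": joint angles; "joint_vel": joint speeds; "tau": joint torques, N m; "tool_pos": TCP position; "orientation": TCP orientation; "ft_force": force on the tool from outside, world axes, zero at the start; "moment": the same for the moment, N m; "gripper_width": finger opening in m; "grasp_force": force on a finger pad.
Only numpy, scipy, OpenCV 4.12 (cv2) and the standard library are available. Lean on these libraries where they do the work, as an engineer would, in place of code of your own. Each camera call takes 0.05 s, during which the arm holds its last target. There are 200 camera calls.

TASK

Check the brass lock cylinder that lies on the bench gauge: slide the gauge's jaw up until it presses the cylinder against the fixed anvil, and leave it shut there. Then press the red-ended spring-return load lever down past its first two clicks into the third, and finish while holding it there, since it springs back when let go; leave the loose lock things on the counter alone.

Things in the scene. Friction and masses are not known exactly. Their poses are not given: they have to be found in the camera images.
- gauge: Grey bench gauge fixed to the counter, base 130 x 265 x 15 mm. Origin: underside middle; +x away from robot at yaw 0, +y left. The part lies on the base (z = 15) between the fixed anvil (face at y = +5, looking to +y; top z = 44) and the sliding jaw at its +y side. Graduated beam behind, up to z = 44. Load lever at the -y end between two grey cheeks (x -5 to 55, y -107 to -63, up to z = 115 mm).
- slide_jaw (a joint): Travel of the steel sliding jaw from fully open towards the anvil (along gauge -y), m, 0 to 0.075. Gap jaw to anvil = 0.085 minus this; snug on the 33 mm cylinder it reads about 0.052. Friction about 1.5 N, no spring: it stays where left. The jaw is 66 mm wide in x, 19 mm thick in y, 45 mm high.
- jaw_tab (a point): Middle of the top of the jaw's black thumb tab (34 mm in gauge x, 16 mm in gauge y, standing from 44 to 76 mm above the counter); the tab can be pushed from its +y side or pinched from above. This point lies 11 mm behind (+y of) the jaw's face.
- load_lever (a joint): How far the lever is pressed down, rad: 0 at rest (sloping up 0.45 rad towards its free end), clicks at 0.3 (first), 0.6 (second), 0.9 (third, sloping down 0.45 rad), solid stop at 0.96. A spring returns it to 0 from every click: at the pad about 4 N to start, up to 12 N between clicks, 10 N to hold the third. A small weighted wheel beside it makes one turn per click.
- lever_pad (a point): Middle of the upper face of the red pad at the lever's end (40 mm long, 34 mm wide, 10 mm thick), 90 mm from the pivot; moves with the lever, about 131 mm above the counter at rest and 51 mm at the third click.
- lever_pivot (a point): Middle of the lever's level pivot, 85 mm above the counter; gauge x = 25, y = -85 mm. The lever reaches from it along gauge -x and turns about gauge y. The cheek rims bear a black mark at rest, white ones at the first and second click, a red one at the third.
- lock_cylinder: The part: brass double lock cylinder, 33 x 65 x 17 mm, about 0.18 kg, lying flat and loose on the gauge's base between anvil and jaw, its 65 mm length (own y axis) about along the gauge's x, up to 0.12 rad askew. Origin: middle of its underside.
- lock_cylinder_b: Bystander: nickel-grey lock cylinder, 33 x 65 x 17 mm, loose on the counter right of the gauge. Origin: middle of its underside.
- padlock: Bystander: brass padlock lying flat, 54 x 40 x 13 mm, between robot and gauge, to the right. Origin: middle of its underside.
- padlock_b: Bystander: brass padlock lying flat, 54 x 40 x 13 mm, on the counter's left front. Origin: middle of its underside.
There are look-alikes about, which are no part of the job. What is shaped like the lock_cylinder but orange or pink is not meant.

How it is judged:
On the way, in this order (a step that is already met when the one before it is completed fails the run):
1. the jaw presses the cylinder against the anvil: more than 2 N between jaw and cylinder, gap within 2 mm of the cylinder's width, while the lever is still up (contact force between slide_jaw and lock_cylinder above 2 N and value of joint slide_jaw above 0.05 m and value of joint load_lever below 0.15 rad), for 0.1 s.
2. the lever is held in the third click (value of joint load_lever above 0.82 rad and value of joint slide_jaw above 0.05 m), for 0.3 s.
At the end, for the whole second after the job is handed in: Fingers hold the load lever in its third click (above 0.82 rad, more than 3 N on it); the jaw is still shut on the cylinder (value 0.050 to 0.0545 m, gap within about 2 mm of its width); the cylinder lies flat on the gauge between jaw and anvil, within 30 mm of their middle (all of step 2 and contact force between the fingers and load_lever above 3 N and value of joint slide_jaw below 0.0545 m and x of lock_cylinder in the frame of gauge between -0.03 and 0.03 m and y of lock_cylinder in the frame of gauge between 0.015 and 0.028 m and z of lock_cylinder in the frame of gauge below 0.019 m and angle between lock_cylinder's own z axis and vertical below 0.25 rad); the arm keeps its last pose, push and grip.
It fails at once if a bystanding lock thing (grey cylinder or padlock) is moved more than 20 mm (distance of any of lock_cylinder_b, padlock, padlock_b from where it was at the start of the episode above 0.02 m).
It also fails if it takes over 45 s, if anything falls off the work surface, if the arm or the gripper's body presses on something with over 40 N, if the wrist force passes 120 N, or if a joint passes its speed limit or range.

## Working session

There is one attempt and no reset: what is moved stays moved. The work goes in short steps, Python scripts to look and compute and a shell command to move; the robot and the scene stay as the last step left them, time stands still between calls to the robot, and variables do not carry over. Pictures are saved under pics/ and viewed, at most 10 in all, crops included, and the job is handed in when it is done.

```bash
mkdir -p pics; python3 - <<'E'
from rig import env
import cv2,numpy as np
a=env.read_camera("scene");b=env.read_camera("top")
cv2.imwrite("pics/s.png",cv2.resize(a[:,:,::-1],(800,600),interpolation=cv2.INTER_CUBIC));cv2.imwrite("pics/t.png",cv2.resize(b[:,:,::-1],(800,600),interpolation=cv2.INTER_CUBIC))
for n in("scene","top"):print(env.get_calibration(n))
s=env.sense();print(s)
E
```

```text
{'camera_matrix': array([[425.80328267,   0.        , 254.45090041],
       [  0.        , 425.80328267, 187.86297969],
       [  0.        ,   0.        ,   1.        ]]), 'k1': -0.08274096656115207, 'rvec': array([ 1.38496635, -2.25294422,  0.85937801]), 'tvec': array([0.29625673, 0.39153083, 1.2693269 ])}
{'camera_matrix': array([[371.58556965,   0.        , 255.11337974],
       [  0.        , 371.58556965, 194.28592038],
       [  0.        ,   0.        ,   1.        ]]), 'k1': -0.04159207774490673, 'rvec': array([ 2.20889046, -2.15743279,  0.07419843]), 'tvec': array([0.03631691, 0.51862857, 1.08549756])}
{'time': 0.1, 'joints': array([-1.19258088e+00,  3.00421786e-01,  1.52157323e+00,  2.13623025e-05,
        1.32071820e+00, -6.66065106e-02]), 'joint_vel': array([-0.00190322, -0.00080496, -0.00134773, -0.00039404, -0.00054546,
        0.00084706]), 'tau': array([ 3.12025273e-03, -5.44377530e+01, -3.62369621e+01, -1.28991772e-05,
        3.00993990e-03,  3.89598711e-05]), 'tool_pos': array([ 0.2365686 , -0.49624225,  0.2138517 ]), 'orientation': array([-3.06312938e+00, -6.92725320e-01,  2.40937183e-04]), 'ft_force': array([ 0.94381631, -0.15131688, -0.31716966]), 'moment': array([0.00419537, 0.00209306, 0.0360437 ]), 'grasp_force': 0.0, 'gripper_width': 0.08549951742926874}
```

View pics/s.png

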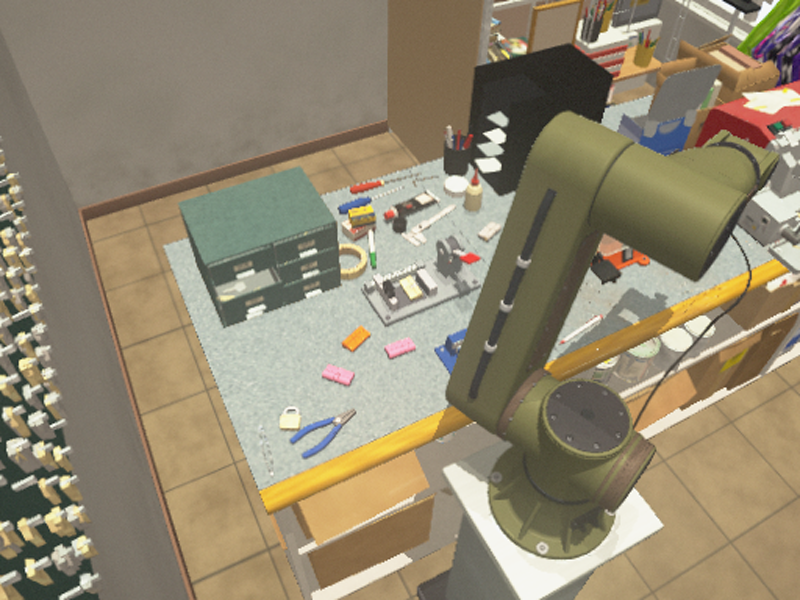

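View pics/t.png

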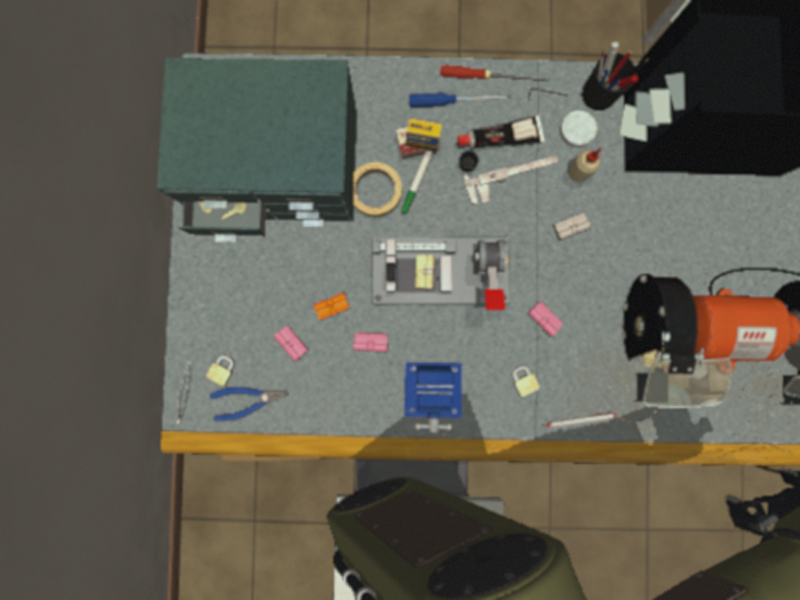

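The top view shows the gauge at about (440,270) with its yaw near 0. The red pad is at (495,299), the jaw tab at about (391,260), and the brass cylinder at (425,272). The scene view shows the lever at about (460,257). I'll zoom in on both.

```bash
cat > h.py <<'E'
from rig import env
import cv2,numpy as np
def ray(n,uv,cal=None):
    c=cal or env.get_calibration(n);K=c["camera_matrix"]
    p=cv2.undistortPoints(np.array([[uv]],float),K,np.array([c["k1"],0,0,0,0]))[0,0]
    # k1 model same as OpenCV's
    R=cv2.Rodrigues(c["rvec"])[0];o=-R.T@c["tvec"].ravel();d=R.T@np.array([*p,1]);return o,d/np.linalg.norm(d)
def atz(n,uv,z,cal=None):
    o,d=ray(n,uv,cal);return o+d*(z-o[2])/d[2]
def tri(rays):
    A=np.zeros((3,3));b=np.zeros(3)
    for o,d in rays:
        P=np.eye(3)-np.outer(d,d);A+=P;b+=P@o
    x=np.linalg.solve(A,b);return x,[float(np.linalg.norm((np.eye(3)-np.outer(d,d))@(x-o))) for o,d in rays]
def proj(n,X,cal=None):
    c=cal or env.get_calibration(n)
    return cv2.projectPoints(np.array([X],float).reshape(-1,1,3),c["rvec"],c["tvec"],c["camera_matrix"],np.array([c["k1"],0,0,0,0]))[0].reshape(-1,2)
E
python3 - <<'E'
from h import *
for n,(x0,y0,w,h) in dict(top=(230,145,100,70),scene=(225,145,100,70)).items():
    a=env.read_camera(n)[y0:y0+h,x0:x0+w,::-1]
    cv2.imwrite(f"pics/{n}c.png",cv2.resize(a,None,fx=8,fy=8,interpolation=cv2.INTER_CUBIC))
E
```

```text
(no output)
```

View pics/topc.png

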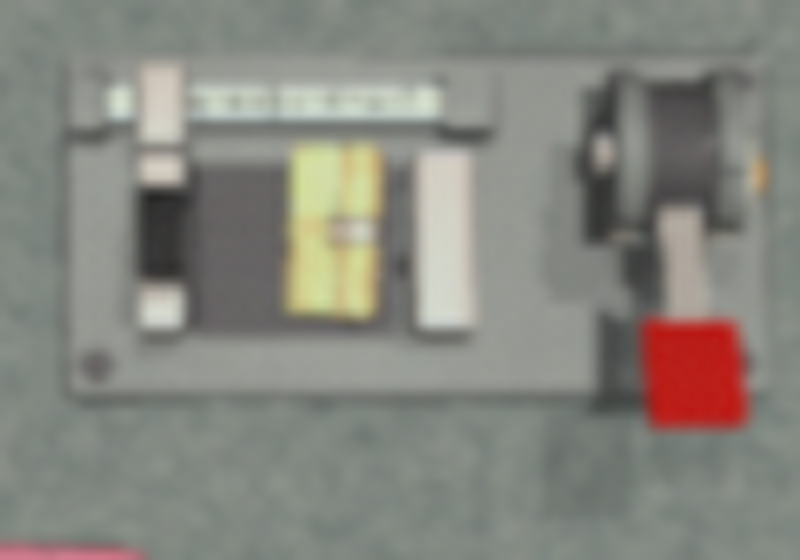

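View pics/scenec.png

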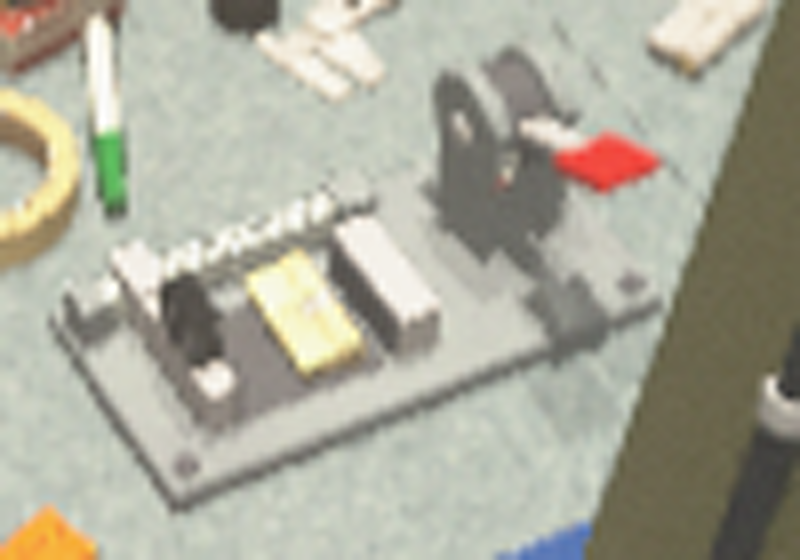

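The top crop shows the base's left corners at (68,393) and (68,60), the black tab at (163,235) and the pad's middle at (696,374). The scene crop shows base corners at (55,315), (180,495) and (658,297), the pad at (608,162) and the tab's top near (185,283).

```bash
python3 - <<'E'
from h import *
from scipy.optimize import least_squares
T=lambda x,y:((x+.5)/8-.5+230,(y+.5)/8-.5+145)
S=lambda x,y:((x+.5)/8-.5+225,(y+.5)/8-.5+145)
obs=[("top",T(68,393),(-.065,.1325,.015)),("top",T(68,60),(.065,.1325,.015)),("scene",S(55,315),(.065,.1325,.015)),("scene",S(180,495),(-.065,.1325,.015)),("scene",S(658,297),(-.065,-.1325,.015)),
("top",T(765,390),(-.065,-.1325,.015))]
W=lambda p,X:np.array([p[0]+np.cos(p[2])*X[0]-np.sin(p[2])*X[1],p[1]+np.sin(p[2])*X[0]+np.cos(p[2])*X[1],X[2]+p[3]])
f=lambda p:np.concatenate([proj(n,W(p,X))[0]-uv for n,uv,X in obs])
r=least_squares(f,[.5,.0,0,0],loss="soft_l1");p=r.x;print(p,f(p).round(1))
P=tri([ray("top",T(696,374)),ray("scene",S(608,162))]);print("pad",P,W(p,(.025-.09*np.cos(.45),-.085,.131)))
B=tri([ray("top",T(163,235)),ray("scene",S(185,283))]);print("tab",B,"exp",W(p,(0,.101,.076)), "rest tab by top",atz("top",T(163,235),.076))
print("cyl",atz("top",T(335,230),.032))
print("anvil L/R",atz("top",T(415,240),.044),"jaw rt",atz("top",T(185,310),.045))
print("others", [atz("top",(x*.64,y*.64),.013)[:2].round(3) for x,y in((525,382),(573,226),(220,372))])
E
```

```text
[ 0.58694048 -0.03063431  0.0317886  -0.0055639 ] [-0.   0.4 -0.2 -0.9 -1.1 -0.1 -0.4  1.1  1.1 -0.   1.2  0. ]
pad (array([ 0.52162888, -0.11664725,  0.12722445]), [0.00017285188817218417, 0.00017285188817225426]) [ 0.53363013 -0.1173725   0.1254361 ]
tab (array([0.5706977 , 0.06620467, 0.08801826]), [0.0025490572761149243, 0.002549057276114965]) exp [0.58373038 0.07031467 0.0704361 ] rest tab by top [0.57085529 0.06427655 0.076     ]
cyl [0.57975628 0.00183725 0.032     ]
anvil L/R [ 0.57522215 -0.02691273  0.044     ] jaw rt [0.54754016 0.05621893 0.045     ]
others [array([ 0.375, -0.195]), array([ 0.677, -0.286]), array([0.379, 0.386])]
```

```bash
python3 -m crank '[[0,0.3,0.3,0,0,-0.05],[0,0.6,0.6,0,0,-0.1],[0,1,0.6,0,0,-0.14],[0,1,0.6,0,0,-0.14]]' 0; python3 -m crank '[[0.2,0.4,0,0,0,0],[0.5,0.8,0,0,0,0],[0.7,1,0,0,0,0],[0.7,1,0,0,0,0]]';python3 -m crank '[[0.3,0.4,0,0,0,0],[0.6,0.8,0,0,0,0],[0.8,1,0,0,0,0],[0.8,1,0,0,0,0],[0.8,1,0,0,0,0]]'
python3 - <<'E'
from h import *
import pickle
c=env.get_calibration("wrist");a=env.read_camera("wrist");pickle.dump(c,open("c1.pkl","wb"))
print(env.sense()["joints"]);print(c)
cv2.imwrite("pics/w1.png",cv2.resize(a[:,:,::-1],(800,600),interpolation=cv2.INTER_CUBIC))
E
```

```text
time: 0.7
tool_pos: [0.2367, -0.3441, 0.3054]
orientation: [3.14, 0.008, 0.002]
ft_force: [0.7, -0.5, 0.4]
gripper_width: 0.0128
grasp_force: 0.0
time: 1.2
tool_pos: [0.3436, -0.1942, 0.3041]
orientation: [-3.141, -0.018, 0.0]
ft_force: [-0.8, -0.4, -0.7]
gripper_width: -0.0003
grasp_force: 0.0
time: 1.82
tool_pos: [0.4616, -0.0475, 0.3039]
orientation: [3.141, 0.008, -0.002]
ft_force: [-0.7, -0.4, -0.6]
gripper_width: -0.0001
grasp_force: 0.0
[-1.82182709e-01  4.74675419e-02  1.60909050e+00 -2.92773568e-04
  1.48566040e+00  1.38471977e+00]
{'camera_matrix': array([[303.45904428,   0.        , 256.73166543],
       [  0.        , 303.45904428, 186.61779992],
       [  0.        ,   0.        ,   1.        ]]), 'k1': -0.07391094424887538, 'rvec': array([-2.05553503,  2.04598704,  0.32451841]), 'tvec': array([-0.05036966,  0.37142913,  0.60746701])}
```

View pics/w1.png

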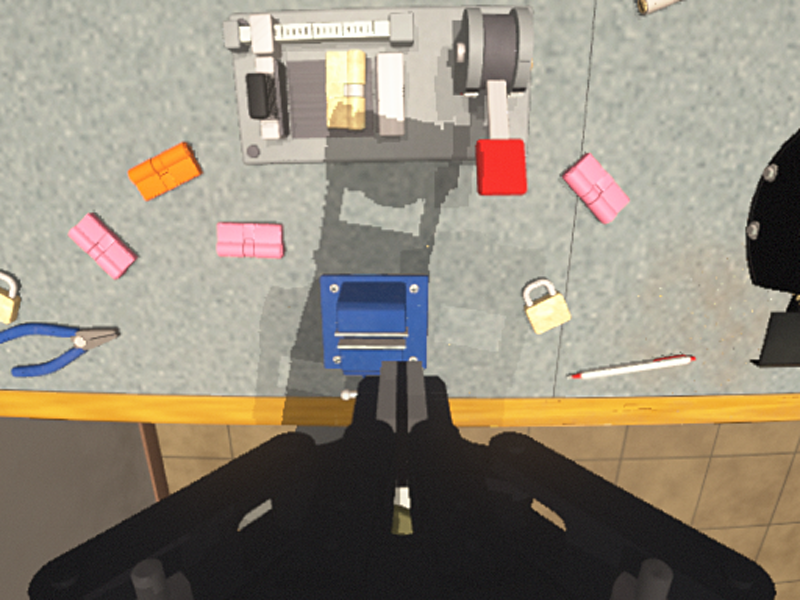

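The wrist view shows the base corners at (228,9), (530,5), (242,163) and (529,158). The tab's top is at about (257,95) and the pad's middle at (501,167).

```bash
python3 - <<'E'
from h import *
import pickle
from scipy.optimize import least_squares
c=pickle.load(open("c1.pkl","rb"))
T=lambda x,y:((x+.5)/8-.5+230,(y+.5)/8-.5+145)
S=lambda x,y:((x+.5)/8-.5+225,(y+.5)/8-.5+145)
V=lambda x,y:((x+.5)*.64-.5,(y+.5)*.64-.5)
D=dict(top=T,scene=S,wrist=V);C=dict(top=None,scene=None,wrist=c)
h=.015
obs=[("top",(68,393),(-.065,.1325,h)),("top",(68,60),(.065,.1325,h)),("scene",(55,315),(.065,.1325,h)),("scene",(180,495),(-.065,.1325,h)),("scene",(658,297),(-.065,-.1325,h)),
("wrist",(228,9),(.065,.1325,h)),("wrist",(242,163),(-.065,.1325,h)),("wrist",(530,5),(.065,-.1325,h)),("wrist",(529,158),(-.065,-.1325,h))]
W=lambda p,X:np.array([p[0]+np.cos(p[2])*X[0]-np.sin(p[2])*X[1],p[1]+np.sin(p[2])*X[0]+np.cos(p[2])*X[1],X[2]])
f=lambda p:np.concatenate([proj(n,W(p,X),C[n])[0]-D[n](*uv) for n,uv,X in obs])
r=least_squares(f,[.5,.0,0],loss="soft_l1");p=r.x;print(p,f(p).round(1))
rr=lambda n,u,v:ray(n,D[n](u,v),C[n])
print("pad",tri([rr("top",696,374),rr("scene",608,162),rr("wrist",501,167)]),W(p,(-.053,-.085,.131)))
print("tab",tri([rr("top",163,235),rr("scene",185,283),rr("wrist",257,95)]),"exp",W(p,(0,.101,.076)))
print("tabtw",tri([rr("top",163,235),rr("wrist",257,95)]))
for n in C: print(n,[atz(n,D[n](*uv),h,C[n])[:2].round(4) for m,uv,X in obs if m==n])
E
```

```text
[ 0.58720901 -0.03118418  0.0206138 ] [-0.2 -0.3  0.1 -1.8 -1.  -1.5 -0.7 -0.2  1.4 -0.8 -0.6  1.  -0.3  0.6
  3.9 -0.6 -0.1  0.5]
pad (array([ 0.52250007, -0.11699083,  0.1259953 ]), [0.0007351697677794925, 0.0004837977518353416, 0.0007968802196365349]) [ 0.53597232 -0.11725857  0.131     ]
tab (array([0.57318721, 0.06412639, 0.08273155]), [0.0031582168651411806, 0.003626804441790445, 0.0026158126938308013]) exp [0.58512717 0.06979437 0.076     ]
tabtw (array([0.57316767, 0.06463799, 0.07068115]), [0.001646230728472491, 0.001646230728472503])
top [array([0.5185, 0.0994]), array([0.644 , 0.1028])]
scene [array([0.6409, 0.1023]), array([0.5175, 0.0981]), array([ 0.524 , -0.1582])]
wrist [array([0.6507, 0.1017]), array([0.5203, 0.0994]), array([ 0.654 , -0.1571]), array([ 0.5257, -0.1651])]
```

```bash
python3 -m crank '[[0.25,0.4,-0.1,0,0,0],[0.5,0.8,-0.3,0,0,0],[0.75,1,-0.5,0,0,0],[0.75,1,-0.5,0,0,0]]'; python3 -m crank '[[0,0.1,-0.4,0,0,0],[0,0.1,-0.7,0,0,0],[0,0.1,-0.9,0,0,0],[0,0.1,-1,0,0,0],[0,0.1,-1,0,0,0]]'
python3 - <<'E'
from h import *
a=env.read_camera("wrist")
cv2.imwrite("pics/w2.png",a[:,:,::-1])
E
```

```text
time: 2.38
tool_pos: [0.5746, 0.1034, 0.2269]
orientation: [3.141, 0.008, -0.005]
ft_force: [-0.3, -0.3, -0.0]
gripper_width: -0.0002
grasp_force: 0.0
time: 3.0
tool_pos: [0.5742, 0.1174, 0.0797]
orientation: [3.142, 0.006, -0.0]
ft_force: [-0.2, 0.6, -0.4]
gripper_width: -0.0001
grasp_force: 0.0
```

View pics/w2.png

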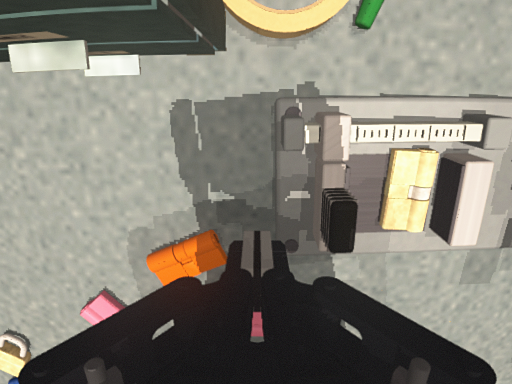

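The tab's top face is at about (341,221) spanning rows 193–252, and the fingertips are clear to its left.

```bash
python3 - <<'E'
from h import *
for uv in((331,193),(327,250),(354,252),(355,195),(342,222)):print(uv,atz("wrist",uv,.076))
print(proj("wrist",[.574,.117,.072]), "jaw/anvil",atz("wrist",(443,240),.044),atz("wrist",(480,155),.044))
E
python3 -m crank '[[0,0,-0.1,0,0,0],[0,0,-0.12,0,0,0],[0,-0.08,-0.12,0,0,0],[0,-0.12,-0.12,0,0,0],[0,-0.12,-0.12,0,0,0]]'
```

```text
(331, 193) [0.59791137 0.07482252 0.076     ]
(327, 250) [0.56101876 0.07421119 0.076     ]
(354, 252) [0.55951508 0.05729744 0.076     ]
(355, 195) [0.59673192 0.06076525 0.076     ]
(342, 222) [0.57975878 0.06675645 0.076     ]
[[257.1076277  227.84252191]] jaw/anvil [ 0.55008644 -0.02123316  0.044     ] [ 0.61454869 -0.03539628  0.044     ]
time: 3.68
tool_pos: [0.5743, 0.0999, 0.0617]
orientation: [-3.142, -0.006, -0.001]
ft_force: [-0.3, 0.5, 0.3]
gripper_width: -0.0
grasp_force: 0.0
```

```bash
python3 -m crank '[[0,-0.05,0,0,0,0],[0,-0.1,0,0,0,0],[0,-0.14,0,0,0,0],[0,-0.18,0,0,0,0],[0,-0.22,0,0,0,0],[0,-0.26,0,0,0,0],[0,-0.3,0,0,0,0],[0,-0.32,0,0,0,0],[0,-0.32,0,0,0,0]]'
python3 - <<'E'
from h import *
a=env.read_camera("wrist")
cv2.imwrite("pics/w3.png",a[:,:,::-1])
for k in("tool_pos","ft_force"):print(env.sense()[k])
E
```

```text
time: 4.8
tool_pos: [0.5742, 0.0524, 0.0614]
orientation: [-3.142, -0.007, -0.0]
ft_force: [-0.1, 0.2, -0.1]
gripper_width: 0.0001
grasp_force: 0.0
[0.57412974 0.05252171 0.06137497]
[-0.3613575   1.04311736  1.01240865]
```

View pics/w3.png

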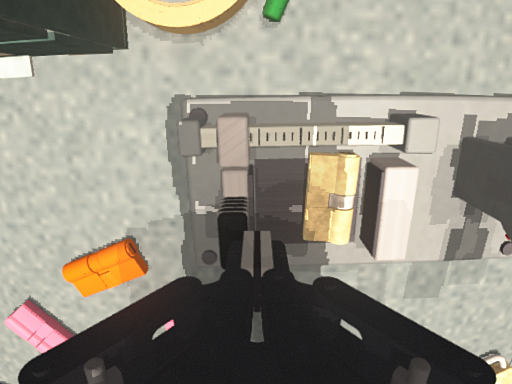

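```bash
python3 - <<'E'
from h import *
for n,uv,z in(("jaw L",(218,118),.045),("jaw R",(248,118),.045),("block L",(404,118),.044),("block R",(438,120),.044),("anvil L",(367,160),.044),("cyl c",(331,198),.032),("base L",(172,97),.015)):print(n,atz("wrist",uv,z))
print(proj("wrist",[[.574,.0525,.0535],[.574,.0525,.061],[.579,.067,.076],[.560,.0747,.076],[.597,.0747,.076]]))
a=env.read_camera("wrist")[190:290,200:300,::-1];b=env.read_camera("scene")[145:215,215:305,::-1]
cv2.imwrite("pics/w3c.png",np.hstack([cv2.resize(a,(400,400),interpolation=cv2.INTER_CUBIC),cv2.resize(b,(400,400*70//90),interpolation=cv2.INTER_CUBIC) if 0 else cv2.resize(b,(400,400),interpolation=cv2.INTER_CUBIC)]))
E
```

```text
jaw L [0.63807265 0.07425349 0.045     ]
jaw R [0.63810641 0.05722007 0.045     ]
block L [ 0.63914681 -0.03318552  0.044     ]
block R [ 0.63848922 -0.05413056  0.044     ]
anvil L [ 0.61396594 -0.01392398  0.044     ]
cyl c [0.58529199 0.00280331 0.032     ]
base L [0.64900807 0.10786298 0.015     ]
[[255.86351479 227.51051922]
 [255.83381156 233.13837008]
 [228.4012651  237.33942052]
 [215.37224536 268.1002011 ]
 [212.43044905 205.6028844 ]]
```

View pics/w3c.png

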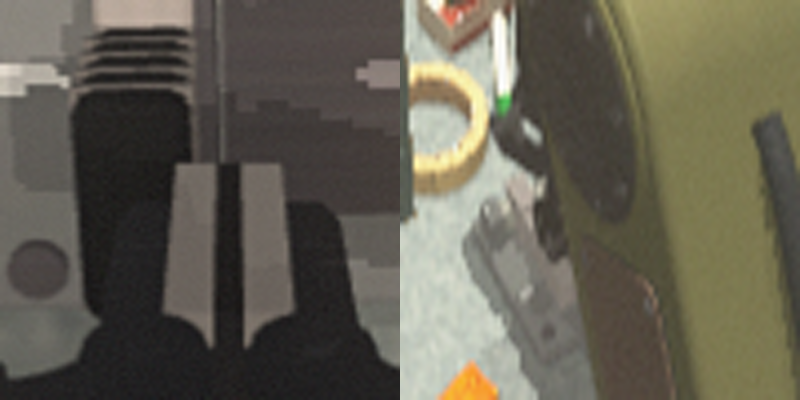

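The tips now stand beyond the tab, and the jaw hasn't moved (face still at y≈0.057). The sight lines fit tips passing just above the tab. I'll back out, go 20 mm lower and push again. At that height the jaw's own back face can also be pushed.

```bash
python3 -m crank '[[0,0.15,0.05,0,0,0],[0,0.35,0.05,0,0,0],[0,0.45,0.05,0,0,0],[0,0.45,-0.05,0,0,0],[0,0.45,-0.14,0,0,0],[0,0.45,-0.14,0,0,0]]'
python3 -m crank '[[0,-0.08,0,0,0,0],[0,-0.14,0,0,0,0],[0,-0.18,0,0,0,0],[0,-0.22,0,0,0,0],[0,-0.25,0,0,0,0],[0,-0.28,0,0,0,0],[0,-0.28,0,0,0,0]]'
python3 - <<'E'
from h import *
for n,uv,z in(("r",(0,0),.045),):pass
a=env.read_camera("wrist")
cv2.imwrite("pics/w4.png",a[:,:,::-1])
E
```

```text
time: 5.7
tool_pos: [0.5733, 0.1191, 0.0385]
orientation: [3.141, 0.006, -0.005]
ft_force: [-0.8, -0.4, -0.1]
gripper_width: -0.0001
grasp_force: 0.0
time: 6.58
tool_pos: [0.5741, 0.0777, 0.0404]
orientation: [3.141, 0.007, -0.0]
ft_force: [-0.4, -0.2, -0.2]
gripper_width: -0.0
grasp_force: 0.0
```

View pics/w4.png

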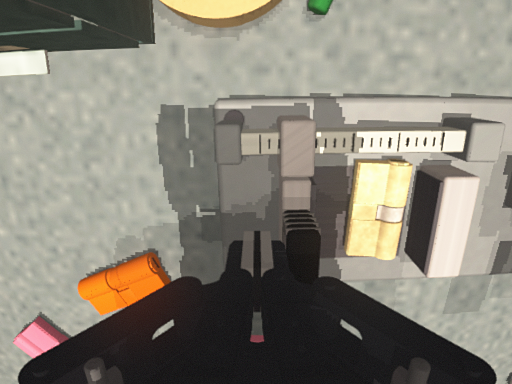

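The jaw has moved now: scale shows on its left between columns 241 and 280, and the fingers bear on the tab's left side at about column 280. I'll carry on.

```bash
python3 -m crank '[[0,-0.04,0,0,0,0],[0,-0.08,0,0,0,0],[0,-0.12,0,0,0,0],[0,-0.16,0,0,0,0],[0,-0.19,0,0,0,0],[0,-0.21,0,0,0,0],[0,-0.21,0,0,0,0]]'; python3 -m crank '[[0,-0.02,0,0,0,0],[0,-0.03,0,0,0,0],[0,-0.03,0,0,0,0]]'; python3 -m crank '[[0,-0.02,0,0,0,0],[0,-0.02,0,0,0,0]]'
```

```text
time: 7.5
tool_pos: [0.5741, 0.0462, 0.0404]
orientation: [3.141, 0.007, -0.0]
ft_force: [-0.7, 0.3, -0.2]
gripper_width: 0.0
grasp_force: 0.0
time: 7.88
tool_pos: [0.5741, 0.0419, 0.0404]
orientation: [3.141, 0.008, -0.0]
ft_force: [1.2, 1.5, -0.5]
gripper_width: 0.0001
grasp_force: 0.7
time: 8.12
tool_pos: [0.5742, 0.0406, 0.0404]
orientation: [-3.139, -0.008, -0.0]
ft_force: [1.1, 15.3, -0.4]
gripper_width: 0.0002
grasp_force: 7.6
```

The push reads 15 N, so the jaw is shut on something. I'll hold briefly and check.

```bash
python3 -m crank '[[0,0,0,0,0,0],[0,0,0,0,0,0]]'
python3 - <<'E'
from h import *
a=env.read_camera("wrist")
cv2.imwrite("pics/w5.png",a[:,:,::-1])
E
```

```text
time: 8.38
tool_pos: [0.5742, 0.0406, 0.0404]
orientation: [-3.14, -0.009, -0.0]
ft_force: [0.6, 14.4, -0.2]
gripper_width: -0.0001
grasp_force: 7.4
```

View pics/w5.png

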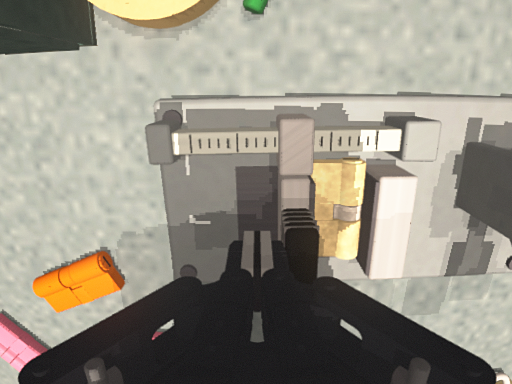

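The jaw is closed against the cylinder at columns 278–315, and the cylinder (315–365) touches the anvil's edge at 367. I'll back off, lift, and go over to the lever.

```bash
python3 -m crank '[[0,0.06,0,0,0,0],[0,0.25,0,0,0,0],[0,0.3,0.2,0,0,0],[0,0.3,0.6,0,0,0],[0,0.3,1,0,0,0],[0,0.3,1,0,0,0]]' && python3 -m crank '[[-0.1,-0.3,0.33,0,0,0],[-0.2,-0.7,0.33,0,0,0],[-0.34,-1,0.33,0,0,0],[-0.34,-1,0.33,0,0,0]]' && python3 -m crank '[[0,-0.3,0,0,0,0],[0,-0.35,0,0,0,0],[0,-0.35,0,0,0,0]]'
python3 - <<'E'
from h import *
# red pad centroid by colour, wrist view
c=env.get_calibration("wrist");a=env.read_camera("wrist")
h=cv2.cvtColor(a,cv2.COLOR_RGB2HSV);m=((h[...,0]<5)|(h[...,0]>174))&(h[...,1]>190)&(h[...,2]>100)
n,l,s,ce=cv2.connectedComponentsWithStats(m.astype(np.uint8))
i=1+s[1:,4].argmax();print(s[i],ce[i],atz("wrist",ce[i],.128,c));np.save("m.npy",m)
# cylinder / jaw from wrist if visible: save
cv2.imwrite("pics/w6.png",a[:,:,::-1])
E
```

```text
time: 9.18
tool_pos: [0.5758, 0.0841, 0.1953]
orientation: [-3.141, -0.008, -0.013]
ft_force: [0.1, -0.4, 0.1]
gripper_width: 0.0003
grasp_force: 0.0
time: 9.68
tool_pos: [0.5219, -0.0687, 0.2392]
orientation: [3.141, 0.001, -0.002]
ft_force: [0.3, 0.8, -0.0]
gripper_width: -0.0001
grasp_force: 0.0
time: 10.05
tool_pos: [0.5232, -0.1181, 0.2392]
orientation: [-3.141, -0.007, 0.002]
ft_force: [-0.4, 0.5, 0.4]
gripper_width: 0.0002
grasp_force: 0.0
[ 237  157   36   42 1416] [254.71822034 177.90324859] [ 0.52382893 -0.116782    0.128     ]
```

```bash
python3 -m crank '[[0,0,-0.2,0,0,0],[0,0,-0.4,0,0,0],[0,0,-0.55,0,0,0],[0,0,-0.63,0,0,0],[0,0,-0.63,0,0,0]]' && python3 -m crank '[[0,0,-0.05,0,0,0],[0,0,-0.1,0,0,0],[0,0,-0.1,0,0,0]]'&& python3 -m crank '[[0,0,-0.05,0,0,0],[0,0,-0.1,0,0,0],[0,0,-0.1,0,0,0]]'
```

```text
time: 10.72
tool_pos: [0.5231, -0.1178, 0.145]
orientation: [-3.141, -0.009, 0.002]
ft_force: [0.0, 0.1, -0.5]
gripper_width: -0.0
grasp_force: 0.0
time: 11.1
tool_pos: [0.5229, -0.1184, 0.1299]
orientation: [-3.141, -0.008, 0.001]
ft_force: [-0.3, 0.0, -0.1]
gripper_width: 0.0003
grasp_force: 0.0
time: 11.48
tool_pos: [0.5233, -0.1185, 0.1151]
orientation: [-3.142, -0.008, -0.0]
ft_force: [2.5, 0.3, 2.8]
gripper_width: 0.0002
grasp_force: 1.8
```

```bash
python3 -m crank '[[0,0,-0.06,0,0,0],[0,0,-0.12,0,0,0],[0,0,-0.18,0,0,0],[0,0,-0.18,0,0,0]]' && python3 -m crank '[[0,0,-0.06,0,0,0],[0,0,-0.12,0,0,0],[0,0,-0.12,0,0,0]]'&& python3 -m crank '[[0,0,-0.04,0,0,0],[0,0,-0.08,0,0,0],[0,0,-0.08,0,0,0]]'
```

```text
time: 11.98
tool_pos: [0.5231, -0.1185, 0.0881]
orientation: [-3.142, -0.008, 0.001]
ft_force: [-2.2, -0.2, 6.1]
gripper_width: 0.0002
grasp_force: 2.5
time: 12.35
tool_pos: [0.5229, -0.1185, 0.0703]
orientation: [-3.141, -0.008, 0.001]
ft_force: [-4.2, -0.4, 7.1]
gripper_width: 0.0002
grasp_force: 3.1
time: 12.72
tool_pos: [0.5237, -0.1186, 0.0594]
orientation: [3.141, 0.008, 0.002]
ft_force: [-3.8, 0.8, 10.8]
gripper_width: 0.0002
grasp_force: 6.2
```

```bash
for i in 1; do python3 -m crank '[[0,0,-0.03,0,0,0],[0,0,-0.03,0,0,0]]'; done|egrep "pos|ft"; python3 -m crank '[[0,0,-0.03,0,0,0],[0,0,-0.03,0,0,0]]'|egrep "pos|ft"; python3 -m crank '[[0,0,-0.03,0,0,0],[0,0,-0.03,0,0,0]]'|egrep "pos|ft"
```

```text
tool_pos: [0.5242, -0.1186, 0.0553]
ft_force: [-2.5, 1.7, 12.9]
tool_pos: [0.5246, -0.1186, 0.0509]
ft_force: [1.4, 0.7, 9.4]
tool_pos: [0.5245, -0.1187, 0.0462]
ft_force: [1.2, -0.3, 9.2]
```

```bash
python3 -m crank '[[0,0,-0.02,0,0,0],[0,0,-0.02,0,0,0]]'|egrep "pos|ft"; python3 -m crank '[[0,0,-0.02,0,0,0],[0,0,-0.02,0,0,0]]'|egrep "pos|ft"; python3 -m crank '[[0,0,-0.02,0,0,0],[0,0,-0.02,0,0,0]]'|egrep "pos|ft"
```

```text
tool_pos: [0.5246, -0.1187, 0.0434]
ft_force: [1.0, 0.0, 9.7]
tool_pos: [0.5248, -0.1188, 0.0406]
ft_force: [0.0, 0.8, 12.1]
tool_pos: [0.525, -0.1188, 0.0379]
ft_force: [0.3, 0.5, 15.9]
```

```bash
python3 -m crank '[[0,0,-0.02,0,0,0],[0,0,-0.02,0,0,0]]'|egrep "pos|ft"; python3 -m crank '[[0,0,-0.02,0,0,0],[0,0,-0.02,0,0,0]]'|egrep "pos|ft"
```

```text
tool_pos: [0.5253, -0.1189, 0.0352]
ft_force: [1.4, 0.9, 16.7]
tool_pos: [0.5258, -0.119, 0.0342]
ft_force: [-9.2, 4.2, 41.1]
```

41 N at z=0.034 is the solid stop: 84 mm of travel, against about 85 mm expected. I'll ease off slightly so the lever stays in the third click, then check the force.

```bash
python3 -m crank '[[0,0,0.025,0,0,0],[0,0,0.025,0,0,0],[0,0,0.025,0,0,0],[0,0,0.025,0,0,0],[0,0,0.025,0,0,0]]'
```

```text
time: 15.35
tool_pos: [0.525, -0.1188, 0.0358]
orientation: [3.14, 0.008, 0.008]
ft_force: [0.6, 0.1, 15.5]
gripper_width: 0.0002
grasp_force: 6.8
```

```bash
python3 -c "
from rig import env
print(env.hand_in())"
```

```text
the job is handed in; nothing more can be done
None
```

I shut the jaw on the brass cylinder with about 15 N. I handed the job in holding the lever about 1.5 mm above its solid stop, which should be in the third click, also with about 15 N. I didn't look at the jaw again after backing off or check the bystanders at the end, and the hand-in returned no verdict.

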